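# Hold the roller pump's pressure arm open for a new tube

### The job

The roller pump on the worktop needs a new tube. Lift the clear cover off the pump head and set it down right side up on the bare worktop, clear of the pump, without dropping it, and leave the tube rack, bottle and jar where they are. Then, with the fingers on the upright post at the end of the spring-loaded pressure arm, swing the arm away from the rollers until it is against its stop, never letting it snap back, and finish while still holding it there, so that I can lay the tube in.

Things in the scene. Friction and masses are not known exactly. Their poses are not given: they have to be found in the camera images.
- pump: fixed bench roller pump: ivory case 210 x 178 mm (x, y), deck 90 mm above the worktop. Origin: centre of its underside; -x is the control side (display, keys), +y the side to which the pressure arm swings. On the deck an 8 mm high plinth, 142 x 112 mm, carries the four-roller rotor: axis at x = 25, y = -23 mm, 76 mm over the rollers, top 126 mm above the worktop
- cover: loose clear-plastic hood, open below, 158 x 128 mm (x, y), 72 mm high, walls 3 mm, about 0.2 kg, grey bar handle on top. Origin: centre of its lower rim, z up. At first it stands on the deck around the plinth (5 mm play), axes parallel to the pump's, its centre at x = 22, y = -25 mm of the pump, enclosing rotor and arm; lift it straight up 70 mm or more to clear them
- cover_handle (a point): centre of the cover's bar handle: a bar 70 mm long along the cover's x, 14 mm wide, 18 mm high, its underside 12 mm and its top 30 mm above the cover's top face. This point lies 90 mm above the cover's lower rim; axes as the cover's
- presser (a joint): angle of the pressure arm, rad: 0 closed (its spring holds the curved shoe close to the rollers), growing as the arm swings away from them (clockwise seen from above), 0.50 at the stop. The spring always drives it back to 0: about 3.5 N at the post starts it moving, about 7.5 N holds it at the stop
- presser_post (a point): middle of the height of the arm's upright steel finger post: 14 mm diameter, 34 mm of it free above the arm's top face (17 mm above and 17 mm below this point); this point is 137 mm above the worktop. It stands at the free end of the arm, 120 mm from the pivot; the arm closed, at x = -39, y = 1 mm of the pump
- presser_pivot (a point): on the vertical pivot axis of the pressure arm, at half the arm's height (111 mm above the worktop); it lies at x = 81, y = -3 mm of the pump. The coil spring sits above it, up to 138 mm above the worktop
- presser_stop (a point): rubber-sleeved stop pin on the deck, 14 mm diameter, which the arm's back meets at the end of its swing; this point is the centre of its top, 116 mm above the worktop, at x = 26, y = 65 mm of the pump
- tube_rack: bystander: white rack with capped sample tubes, 70 x 200 mm, 96 mm high; origin at the centre of its underside
- reagent_bottle: bystander: white round bottle, 68 mm diameter, 150 mm high; origin at the centre of its underside
- specimen_jar: bystander: clear round jar with white lid, 72 mm diameter, 85 mm high; origin at the centre of its underside

How it is judged:
On the way, in this order (a step that is already met when the one before it is completed fails the run):
1. the cover is lifted off, clear above the pump head (height (world z) of cover above 0.155 m and contact force between cover and pump below 0.05 N), for 0.1 s.
2. the cover stands right side up on the worktop, let go, the arm still closed (height (world z) of cover below 0.006 m and angle between cover's own z axis and vertical below 0.06 rad and contact force between the fingers and cover below 0.05 N and linear speed of cover below 0.02 m/s and value of joint presser below 0.1 rad), for 0.2 s.
3. the pressure arm is swung to its stop (value of joint presser above 0.455 rad and contact force between the fingers and presser above 3 N), for 0.3 s.
At the end, for the whole second after the job is handed in: the gripper's fingers hold the pressure arm at its stop (within 0.045 rad, some 5 mm at the post; fingers bear on the arm with more than 3 N) and the arm is still; the cover stands right side up (within 0.06 rad) and at rest on the worktop, not touching the pump (all of step 3 and velocity of joint presser between -0.1 and 0.1 rad/s and contact force between cover and pump below 0.05 N and height (world z) of cover below 0.006 m and angle between cover's own z axis and vertical below 0.06 rad and linear speed of cover below 0.02 m/s); the arm keeps its last pose, push and grip.
It fails at once if the pressure arm snaps back towards the rollers (velocity of joint presser below -4 rad/s).
It fails at once if the cover is dropped or thrown (moves freely at more than 0.6 m/s) (linear speed of cover above 0.6 m/s and contact force between the fingers and cover below 0.05 N).
It fails at once if the tube rack is disturbed (distance of tube_rack from where it was at the start of the episode above 0.02 m).
It fails at once if the bottle is disturbed (distance of reagent_bottle from where it was at the start of the episode above 0.02 m).
It fails at once if the jar is disturbed (distance of specimen_jar from where it was at the start of the episode above 0.02 m).
It also fails if it takes over 56 s, if anything falls off the work surface, if the arm or the gripper's body presses on something with over 40 N, if the wrist force passes 120 N, or if a joint passes its speed limit or range.

### The arm

A 6-joint arm with a two-finger parallel gripper is mounted at the origin on the work surface. World frame = base frame: x ahead of the robot, y to its left, z up, the work surface at z = 0. Lengths are in m, angles in rad, forces in N, time in s.
With the tool pointing down it reaches from about 0.35 to 0.775 m from the base axis. Payload 7.3 kg.
Tool frame: the origin (TCP) lies at the very end of the fingers, on their centre line; the grasp point (between the pads) lies 19 mm behind it; z points along the fingers, x is the direction in which the jaws open and shut, and the axes are right-handed (so a half turn about z gives the same grasp; the last joint's range is limited). The gripper opens to 92 mm and grips with 3 to 60 N. Pads are 19 mm wide; open, the fingers measure 130 mm over their backs; the gripper's body (75 mm by 190 mm) begins 47 mm behind the grasp point.
Start: joints at [1.107, 0.342, 1.524, -0, 1.275, -0.146], TCP at [0.164, 0.499, 0.193] pointing down, gripper open.
Joint ranges: [-2.53, 2.53], [-0.77, 2.02], [0.04, 2.7], [-1, 4.14], [0.28, 2.66], [-3.11, 3.11]. Speed limits (rad/s): [2.57, 2.57, 3.14, 3.14, 3.14, 3.14].

### API

Orientations are given as [roll, pitch, yaw] about the fixed x, y, z axes, in that order (R = Rz(yaw) Ry(pitch) Rx(roll)).
In Python, from cell import robot, read_camera, nets gives the robot as it stands. The module is installed in compiled form; this text tells all that it offers.
- The arm moves only by the tool carry_out, never from a script. Its arguments are lists of equal length, an entry for each row: "translation": the shift along the tool's x, y, z in m, a list of three; "turn": the turn, a rotation vector about the tool's x, y, z in rad, a list of three; "gripper": the gripper's target within -1 to 1 (shut at 1, half-way at 0, fully open at -1). A call has 1 to 10 rows; each row shifts and turns the commanded pose from where the row before left it, along the tool's axes as they then stand; what a row does not reach is not made up. A row lasts 1/10 s, in which the tool goes at most 50 mm and 8.59 degrees, less where a joint would pass 70% of its speed; a pose out of reach is approached as far as the arm can. A call with a gripper value outside its range is refused whole. The fingers move at their own pace and stop on an object; "squeeze" is the grip in N (left out, the last holds). Time passes only in rows, so rows that do not move let the fingers close. It gives the time, the measured TCP pose, the force and the opening at its end, in the units of the state.
- robot.observe(): the state, without advancing time (a new reading comes with each control period).
- read_camera(name): name is "scene" or "top" or "wrist"; returns a dict with "img" (384x512x3 uint8, red, green, blue), "fx", "fy", "cx", "cy" (pixels), "world_from_camera" (4x4, takes a point from camera to world coordinates). Camera axes: x right, y down, z forward; pixel columns grow to the right and rows downward; lengths in m; the calibration is good to about 2 mm. A picture is of the moment at which its call begins. There is no depth.
- robot.hand_in(): hands the job in, once; it reports no verdict.
Trained networks look in a picture, given as the dict that the camera call returned (one of the last four; its "shot" number tells which), for a name from the list of things; names that differ only in an ending like _2 or _b are one class to them, and where a whole thing is asked for, a point or a joint stands for the part that bears it (a point fixed in the world has none). Each returns a list of dicts, best first, with "score" (0 to 1); they miss things now and then, are a little off and sometimes report something else, mostly with a low value. They report only what shows in the picture. A call takes as long as a camera call.
- nets.regions_of(picture, name): "region" (384x512 bool, what is visible of it) and "pixel" ([column, row] in pixels, amid what is visible of it).
- nets.tip_of(picture, name): "pixel" ([column, row] in pixels: a listed point, or the origin of a listed thing).
The state is a dict: "time": time; "qpos": joint angles; "qvel": joint speeds; "joint_efforts": joint torques, N m; "tool_pos": TCP position; "tool_rot": TCP orientation; "contact_force": force on the tool from outside, world axes, zero at the start; "torque": the same for the moment, N m; "opening": finger opening in m.
Only numpy, scipy, OpenCV 4.12 (cv2) and the standard library are available. Lean on these libraries where they do the work, as an engineer would, in place of code of your own. Each camera call takes 0.05 s, during which the arm holds its last target. There are 200 camera calls.

## Working session

There is one attempt and no reset: what is moved stays moved. The work goes in short steps, Python scripts to look and compute and a tool call to move; the robot and the scene stay as the last step left them, time stands still between calls to the robot, and variables do not carry over. Pictures are saved under pics/ and viewed, about 8 in all and at most 12, crops included, and the job is handed in when it is done.

Besides the shell and the picture viewer there is one more tool, called after "Request:" as name(argument=value, ...) on one line, values as JSON. carry_out: Moves the arm, as the interface text tells. Its arguments: {"type":"object","properties":{"translation":{"type":"array","items":{"type":"array","items":{"type":"number"}}},"turn":{"type":"array","items":{"type":"array","items":{"type":"number"}}},"gripper":{"type":"array","items":{"type":"number"}},"squeeze":{"type":"number"}},"required":["translation","turn","gripper"]}

```bash
mkdir -p pics; cat > h.py <<'E'
import numpy as np, cv2
from cell import robot, read_camera, nets
def ray(p,px):
    T=np.array(p["world_from_camera"]); d=T[:3,:3]@np.array([(px[0]-p["cx"])/p["fx"],(px[1]-p["cy"])/p["fy"],1.])
    return T[:3,3],d/np.linalg.norm(d)
def at_z(p,px,z):
    o,d=ray(p,px); return o+d*(z-o[2])/d[2]
def tri(pairs):
    A=np.zeros((3,3));b=np.zeros(3)
    for p,px in pairs:
        o,d=ray(p,px);M=np.eye(3)-np.outer(d,d);A+=M;b+=M@o
    x=np.linalg.solve(A,b); return x,[round(float(np.linalg.norm(np.cross(x-ray(p,q)[0],ray(p,q)[1])))*1000,1) for p,q in pairs]
def save(p,n): cv2.imwrite("pics/"+n,p["img"][:,:,::-1])
E
cat > a.py <<'E'
from h import *
np.set_printoptions(precision=4,suppress=True)
P={n:read_camera(n) for n in("scene","top","wrist")}
names="pump cover cover_handle presser_post presser_pivot presser_stop tube_rack reagent_bottle specimen_jar".split()
R={}
for c,p in P.items():
    print(c,np.array(p["world_from_camera"])[:3,3])
    for n in names:
        r=nets.tip_of(p,n)
        if r: R[c,n]=r[0]["pixel"]; print(" ",n,[(np.round(q["pixel"],1).tolist(),round(q["score"],2)) for q in r[:2]])
for n in names:
    pr=[(P[c],R[c,n]) for c in("scene","top") if (c,n) in R]
    if len(pr)==2: print(n,*tri(pr))
print(robot.observe())
canvas=np.vstack([P["scene"]["img"],P["top"]["img"]])
save(P["scene"],"scene0.png");save(P["top"],"top0.png")
E
python3 a.py
```

```text
scene [ 1.4353 -0.0193  1.2916]
  pump [([266.5, 196.8], 0.65)]
  cover [([265.1, 189.1], 0.83), ([242.1, 265.5], 0.28)]
  cover_handle [([263.9, 173.9], 0.68), ([126.6, 192.4], 0.67)]
  presser_stop [([294.2, 176.3], 0.79)]
  tube_rack [([245.2, 260.6], 0.9), ([263.5, 197.0], 0.45)]
  reagent_bottle [([125.2, 188.4], 0.73)]
  specimen_jar [([382.1, 173.0], 0.79)]
top [0.5211 0.0039 1.2924]
  pump [([244.2, 216.7], 0.59)]
  cover [([253.7, 203.9], 0.58)]
  cover_handle [([250.3, 203.6], 0.61)]
  presser_stop [([225.1, 216.5], 0.97)]
  tube_rack [([268.4, 142.6], 0.88)]
  specimen_jar [([129.9, 243.4], 0.77)]
wrist [0.0965 0.5204 0.3846]
pump [ 0.5412  0.0297 -0.0012] [5.1, 5.1]
cover [0.5799 0.0102 0.0959] [7.5, 7.5]
cover_handle [0.577  0.0129 0.1671] [0.1, 0.1]
presser_stop [0.5407 0.0989 0.1069] [7.7, 7.7]
tube_rack [ 0.7873 -0.0446  0.033 ] [2.5, 2.5]
specimen_jar [0.4539 0.4117 0.0091] [2.1, 2.1]
{'time': 1.5, 'qpos': array([ 1.107 ,  0.342 ,  1.5241,  0.    ,  1.2754, -0.146 ]), 'qvel': array([-0.0018, -0.0002, -0.0005, -0.0011, -0.0011, -0.0004]), 'joint_efforts': array([  0.0011, -43.1125, -24.4482,   0.0719,   0.0483,  -0.    ]), 'tool_pos': array([0.164 , 0.4988, 0.1933]), 'tool_rot': array([ 3.1416, -0.0001,  1.253 ]), 'contact_force': array([-0.607 ,  0.5444, -0.6103]), 'torque': array([ 0.0283, -0.0266,  0.0019]), 'opening': 0.09211135341255153}
```

View images.

View pics/scene0.png

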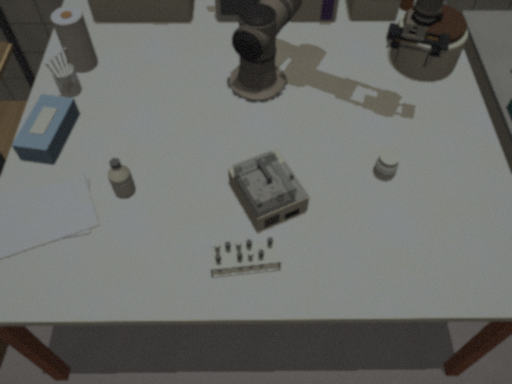

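View pics/top0.png

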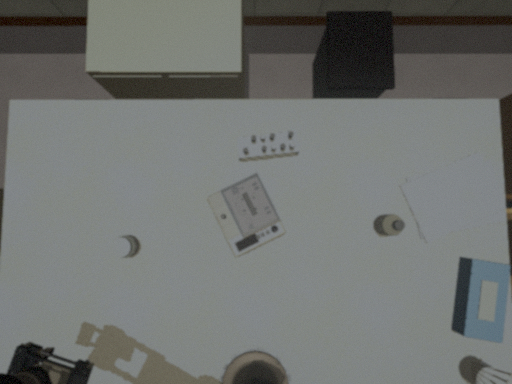

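Scene view: the pump with its cover is around (268,190), the jar is at (387,165), the bottle at (121,178) and the rack at (246,258). Top view: the pump is at (246,215), turned about 28°, with the display side towards the robot (bottom right). The deck strip with the stop is on the left. I'll lift and turn first, then move over the pump for a close look.

Request:
carry_out(translation=[[0,0,-0.025],[0,0,-0.025],[0,0,-0.025],[0,0,-0.025],[0,0,-0.025],[0,0,-0.025]], turn=[[0,0,-0.134],[0,0,-0.134],[0,0,-0.134],[0,0,-0.134],[0,0,-0.134],[0,0,-0.134]], gripper=[-1,-1,-1,-1,-1,-1])

```text
time: 2.1
tool_pos: [0.164, 0.4986, 0.3444]
tool_rot: [3.141, -0.0, 2.063]
contact_force: [1.0, -0.4, 0.7]
opening: 0.0919
```

Request:
carry_out(translation=[[-0.044,0.01,0],[-0.044,0.01,0],[-0.044,0.01,0],[-0.044,0.01,0],[-0.044,0.01,0],[-0.044,0.01,0],[-0.044,0.01,0],[-0.044,0.01,0],[-0.044,0.01,0],[-0.044,0.01,0]], turn=[[0,0,0],[0,0,0],[0,0,0],[0,0,0],[0,0,0],[0,0,0],[0,0,0],[0,0,0],[0,0,0],[0,0,0]], gripper=[-1,-1,-1,-1,-1,-1,-1,-1,-1,-1])

```text
time: 3.1
tool_pos: [0.459, 0.1548, 0.3435]
tool_rot: [3.141, -0.0, 2.057]
contact_force: [-0.2, 0.0, 0.7]
opening: 0.0915
```

```bash
cat > w.py <<'E'
from h import *
import sys,pickle
np.set_printoptions(precision=4,suppress=True)
tag=sys.argv[1]; p=read_camera("wrist"); D={"p":p}
for n in sys.argv[2:]:
    r=nets.tip_of(p,n); print(n,[(np.round(q["pixel"],1).tolist(),round(q["score"],2)) for q in r[:2]])
    if r: D[n]=r[0]["pixel"]
save(p,tag+".png"); pickle.dump(D,open(tag+".pkl","wb"))
E
python3 w.py w1 cover cover_handle presser_stop presser_post presser_pivot
```

```text
cover [([131.8, 183.1], 0.75)]
cover_handle [([106.1, 203.8], 0.76), ([391.9, 213.8], 0.42)]
presser_stop [([190.5, 190.4], 0.76)]
presser_post []
presser_pivot []
```

Request:
carry_out(translation=[[-0.045,0.01,0],[-0.045,0.01,0],[-0.045,0.01,0],[-0.045,0.01,0],[0,0,0]], turn=[[0,0,0],[0,0,0],[0,0,0],[0,0,0],[0,0,0]], gripper=[-1,-1,-1,-1,-1])

```text
time: 3.9
tool_pos: [0.5795, 0.0134, 0.3416]
tool_rot: [-3.14, 0.0, 2.055]
contact_force: [-1.0, -0.6, -0.2]
opening: 0.092
```

```bash
python3 w.py w2 cover cover_handle presser_stop presser_post presser_pivot; cat > t.py <<'E'
from h import *
import sys,pickle
np.set_printoptions(precision=4,suppress=True)
D=[pickle.load(open(f+".pkl","rb")) for f in sys.argv[1].split(",")]
for n in sys.argv[2:]:
    pr=[(d["p"],d[n]) for d in D if n in d]
    if len(pr)>1: print(n,*tri(pr))
E
python3 t.py w1,w2 cover cover_handle presser_stop presser_post presser_pivot
```

```text
cover [([257.2, 154.6], 0.95)]
cover_handle [([260.3, 169.9], 0.8)]
presser_stop [([325.8, 163.4], 0.87)]
presser_post [([258.4, 168.4], 0.67)]
presser_pivot []
cover [0.5758 0.0107 0.0934] [0.8, 0.8]
cover_handle [0.5776 0.0155 0.1818] [0.3, 0.3]
presser_stop [0.5387 0.0933 0.1205] [1.4, 1.4]
```

View pics/w2.png

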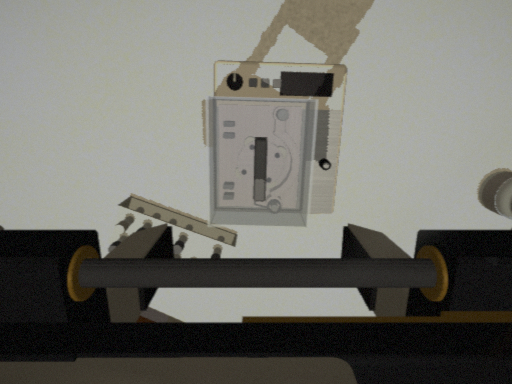

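The handle runs almost straight along the image rows: (261,138) to (259,201). The post shows through the cover at (282,115), the pivot at (274,205) and the stop at (326,163), and the height matches 0.18. Next I'll measure the yaw.

```bash
python3 - <<'E'
from h import *
p=read_camera("wrist")
for n,z in(("cover_handle",.198),("cover",.162)):
    r=nets.regions_of(p,n)
    if not r: print(n,"none");continue
    m=r[0]["region"].astype(np.uint8)
    ys,xs=np.nonzero(m); print(n,r[0]["score"],r[0]["pixel"],xs.min(),xs.max(),ys.min(),ys.max())
    pts=np.array([at_z(p,(x,y),z)[:2] for x,y in zip(xs,ys)],np.float32)
    R=cv2.minAreaRect(pts*1000);print(R)
    c=pts-pts.mean(0);w,v=np.linalg.eigh(c.T@c);print(pts.mean(0),np.degrees(np.arctan2(v[1,1],v[0,1])))
a=[at_z(p,q,.198) for q in((261,138),(259.5,201))];d=a[0]-a[1];print(np.degrees(np.arctan2(d[1],d[0])))
s=robot.observe();print(s["tool_pos"],np.degrees(s["tool_rot"]))
E
```

```text
cover_handle 0.66 [254.8, 161.7] 202 313 95 228
((570.4057006835938, 11.85723876953125), (143.85171508789062, 116.51426696777344), 26.084138870239258)
[0.5672465  0.00989266] -154.08167
cover 0.91 [257.0, 158.8] 202 313 96 228
((577.0045166015625, 14.775482177734375), (158.219970703125, 128.22195434570312), 26.079179763793945)
[0.5729911  0.01269568] -154.0222
-153.25118595064706
[0.57710033 0.01699856 0.34397559] [1.79947846e+02 2.30225851e-02 1.17941830e+02]
```

Request:
carry_out(translation=[[0,0,0.03],[0,0,0.04],[0,0,0.04],[0,0,0.03],[0,0,0.02],[0,0,0.015],[0,0,0]], turn=[[0,0,0.027],[0,0,0],[0,0,0],[0,0,0],[0,0,0],[0,0,0],[0,0,0]], gripper=[-1,-1,-1,-1,-1,-1,-1])

```text
time: 5.05
tool_pos: [0.576, 0.0165, 0.1664]
tool_rot: [-3.138, -0.002, 2.03]
contact_force: [-0.3, -0.1, 1.0]
opening: 0.092
```

Request:
carry_out(translation=[[0,0,0],[0,0,0],[0,0,0],[0,0,0],[0,0,0],[0,0,0],[0,0,0],[0,0,0]], turn=[[0,0,0],[0,0,0],[0,0,0],[0,0,0],[0,0,0],[0,0,0],[0,0,0],[0,0,0]], gripper=[1,1,1,1,1,1,1,1], squeeze=25)

```text
time: 5.85
tool_pos: [0.5775, 0.016, 0.1683]
tool_rot: [-3.142, -0.0, 2.03]
contact_force: [-0.1, -0.5, -1.0]
opening: 0.0324
```

Request:
carry_out(translation=[[0,0,0],[0,0,0],[0,0,0],[0,0,0],[0,0,0],[0,0,0]], turn=[[0,0,0],[0,0,0],[0,0,0],[0,0,0],[0,0,0],[0,0,0]], gripper=[1,1,1,1,1,1])

```text
time: 6.45
tool_pos: [0.5775, 0.016, 0.1683]
tool_rot: [3.141, -0.0, 2.03]
contact_force: [-0.6, -0.3, 0.2]
opening: 0.0007
```

```bash
python3 - <<'E'
from h import *
p=read_camera("wrist"); s=read_camera("scene"); t=read_camera("top")
cs=cv2.resize(s["img"][120:250,190:340],(400,347)); ct=cv2.resize(t["img"][140:280,180:320],(400,400))
im=np.zeros((784,400,3),np.uint8)
a=np.hstack([cs[:300],ct[:300]]); b=cv2.resize(p["img"],(400,300))
im=np.vstack([a,np.hstack([b,cv2.resize(p["img"][150:384,150:380],(400,300))])])
cv2.imwrite("pics/m1.png",im[:,:,::-1])
E
```

```text
(no output)
```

View pics/m1.png

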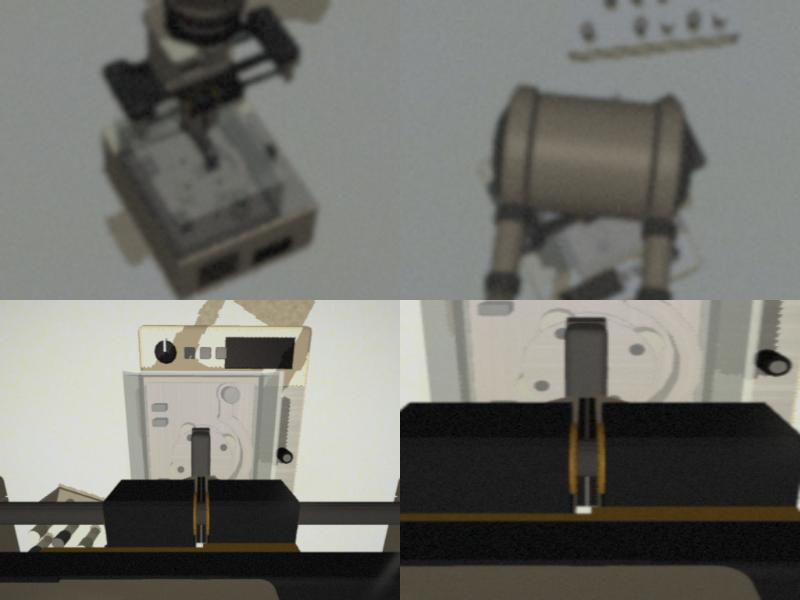

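The wrist view shows the handle entering between the two pads, with a visible gap about as wide as the handle. That disagrees with the opening reading of 0.0007. A small slow lift will show which is right.

Request:
carry_out(translation=[[0,0,-0.005],[0,0,-0.005],[0,0,-0.005],[0,0,-0.005],[0,0,0],[0,0,0]], turn=[[0,0,0],[0,0,0],[0,0,0],[0,0,0],[0,0,0],[0,0,0]], gripper=[1,1,1,1,1,1])

```text
time: 7.2
tool_pos: [0.5776, 0.016, 0.1885]
tool_rot: [3.141, 0.0, 2.03]
contact_force: [-0.3, -0.0, -0.2]
opening: 0.0004
```

```bash
python3 - <<'E'
from h import *
p=read_camera("wrist"); s=read_camera("scene")
print(robot.observe()["opening"],robot.observe()["contact_force"])
cs=cv2.resize(s["img"][120:250,190:340],(400,347))
im=np.hstack([cs[:300],cv2.resize(p["img"][150:384,150:380],(400,300))])
cv2.imwrite("pics/m2.png",im[:,:,::-1])
E
```

```text
0.00047539348442448214 [-0.63224962 -0.5260857   0.1115853 ]
```

View pics/m2.png

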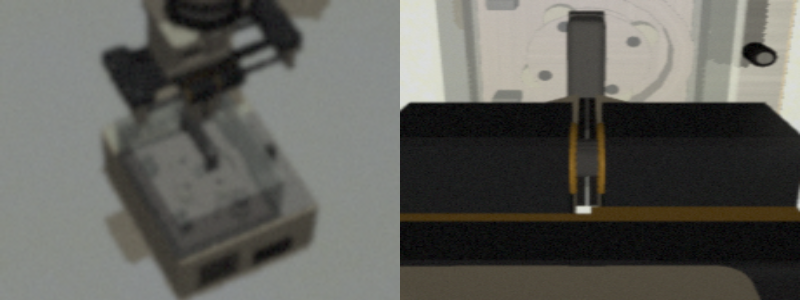

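The cover stayed down: its handle now shows smaller and further below the fingers, so nothing is gripped. I'll check the geometry by projecting the TCP and the handle into the current picture.

```bash
python3 - <<'E'
from h import *
from scipy.spatial.transform import Rotation as Ro
import pickle
np.set_printoptions(precision=4,suppress=True)
def proj(p,X):
    c=np.linalg.inv(np.array(p["world_from_camera"]))@np.append(X,1); return np.array([p["fx"]*c[0]/c[2]+p["cx"],p["fy"]*c[1]/c[2]+p["cy"]]).round(1)
p=read_camera("wrist"); s=robot.observe(); print(p["fx"],p["fy"],p["cx"],p["cy"])
T=np.array(p["world_from_camera"]); R=Ro.from_euler("xyz",s["tool_rot"]).as_matrix()
print("cam in tool",R.T@(T[:3,3]-s["tool_pos"]), "\n",R.T@T[:3,:3])
for dz in(0,-.019,-.05): print("tcp",dz,proj(p,s["tool_pos"]+R@[0,0,dz]))
yaw=np.radians(26.1);u=np.array([np.cos(yaw),np.sin(yaw),0])
for k in(-.035,0,.035): print(k,proj(p,np.array([.5775,.0155,.192])+k*u))
save(p,"w3.png")
cv2.imwrite("pics/w3z.png",cv2.resize(p["img"][100:384,120:400],(784,600) if 0 else (790,600))[:,:,::-1])
for c in("scene","top"):
    q=read_camera(c); print(c,proj(q,s["tool_pos"]),proj(q,np.array([.5775,.0155,.18])))
    if c=="scene": save(q,"s3.png")
for n in ("cover_handle","cover","presser_stop","presser_post"):
    r=nets.tip_of(p,n); print(n,[(np.round(q["pixel"],1).tolist(),round(q["score"],2)) for q in r[:2]])
E
```

```text
315.17206349989306 315.17206349989306 257.14039658228955 192.50544105049462
cam in tool [-0.0008 -0.0714 -0.1919] 
 [[ 1.     -0.001  -0.0004]
 [ 0.001   0.9638  0.2667]
 [ 0.0002 -0.2667  0.9638]]
tcp 0 [258.6 219.8]
tcp -0.019 [258.7 231.1]
tcp -0.05 [259.  255.2]
-0.035 [257.9 167.5]
0 [257.8 221.8]
0.035 [257.6 271.2]
scene [265.1 169.5] [264.9 171.3]
top [249.1 203.1] [249.3 203.2]
cover_handle [([254.9, 213.8], 0.63)]
cover [([259.3, 184.2], 0.94)]
presser_stop [([359.1, 194.2], 0.59)]
presser_post []
```

View pics/w3z.png

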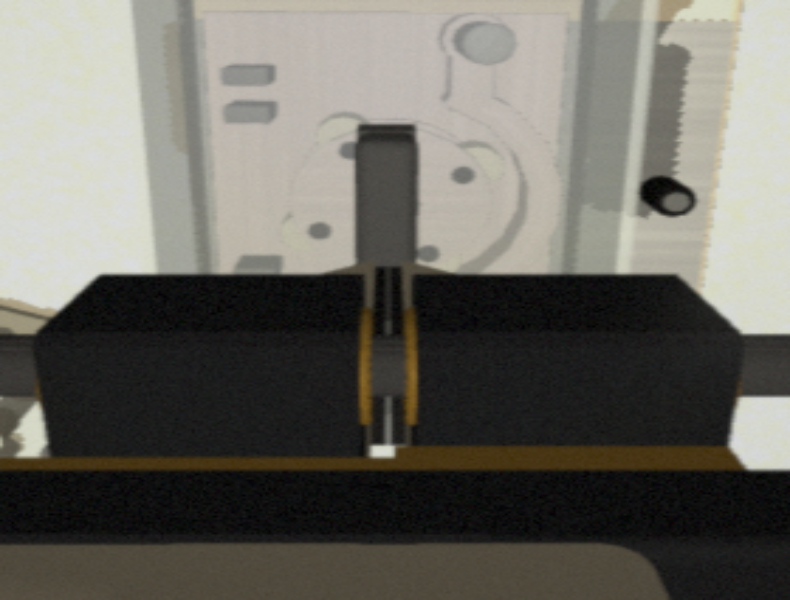

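```bash
python3 - <<'E'
import cv2,numpy as np
s=cv2.imread("pics/s3.png")[130:220,220:310]; w=cv2.imread("pics/w2.png")[200:384]
a=cv2.convertScaleAbs(cv2.resize(s,(540,540),interpolation=cv2.INTER_CUBIC),alpha=1.6)
cv2.imwrite("pics/s3z.png",a)
E
```

```text
(no output)
```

View pics/s3z.png

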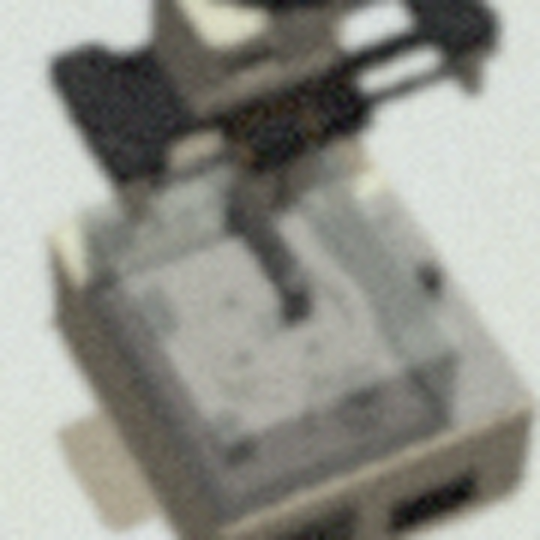

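In the scene view the whole handle shows, from about (240,205) to (295,315) in the crop. The closed fingertips end above it, near (270,195), while the reported TCP projects to (270,237). The wrist view agrees: the visible tips end about 36 mm above the reported TCP. So the fingers closed above the handle. I'll half-open and feel downwards in small steps, watching the force.

Request:
carry_out(translation=[[0,0,0],[0,0,0],[0,0,0],[0,0,0],[0,0,0],[0,0,0],[0,0,0.01],[0,0,0.01]], turn=[[0,0,0],[0,0,0],[0,0,0],[0,0,0],[0,0,0],[0,0,0],[0,0,0],[0,0,0]], gripper=[-0.1,-0.1,-0.1,-0.1,-0.1,-0.1,-0.1,-0.1])

```text
time: 8.45
tool_pos: [0.5775, 0.016, 0.1675]
tool_rot: [3.141, 0.0, 2.03]
contact_force: [-0.4, -0.3, -0.7]
opening: 0.0505
```

```bash
python3 - <<'E'
from h import *
p=read_camera("wrist"); t=read_camera("scene")
a=cv2.resize(p["img"][100:384,120:400],(500,500)); b=cv2.resize(t["img"][140:190,240:290],(300,300),interpolation=cv2.INTER_CUBIC)
im=np.zeros((500,800,3),np.uint8); im[:,:500]=a; im[:300,500:]=cv2.convertScaleAbs(b,alpha=1.6)
cv2.imwrite("pics/m4.png",im[:,:,::-1]); s=robot.observe(); print(s["opening"],s["tool_pos"],s["contact_force"])
E
```

```text
0.050490257530995175 [0.5762419  0.01611633 0.16602651] [ 0.96889079  0.50063095 -0.4269674 ]
```

View pics/m4.png

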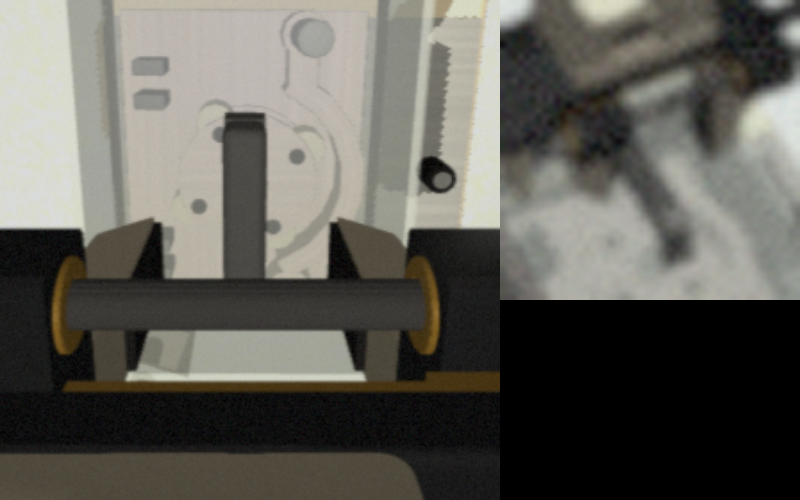

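Half open, the tips show at (155,220) and (330,220), giving a depth of about 0.152 m below the camera. So the real tips sit about 38 mm above the reported TCP. The scene view agrees, with the handle lying between and below the tips. I'll correct for that and descend, watching the force.

Request:
carry_out(translation=[[0,0,0.01],[0,0,0.008],[0,0,0.005],[0,0,0]], turn=[[0,0,0],[0,0,0],[0,0,0],[0,0,0]], gripper=[-0.1,-0.1,-0.1,-0.1])

```text
time: 8.95
tool_pos: [0.577, 0.016, 0.1443]
tool_rot: [-3.14, -0.001, 2.03]
contact_force: [-0.2, -0.1, -0.6]
opening: 0.0503
```

Request:
carry_out(translation=[[0,0,0.004],[0,0,0.004],[0,0,0]], turn=[[0,0,0],[0,0,0],[0,0,0]], gripper=[-0.1,-0.1,-0.1])

```text
time: 9.25
tool_pos: [0.5772, 0.0161, 0.1368]
tool_rot: [-3.141, -0.0, 2.03]
contact_force: [0.1, 0.4, -0.2]
opening: 0.0505
```

No contact, even though the reported TCP is below the cover's top face, which confirms the offset. I'll go 5 mm lower and close.

Request:
carry_out(translation=[[0,0,0.003],[0,0,0.002],[0,0,0],[0,0,0],[0,0,0],[0,0,0],[0,0,0],[0,0,0],[0,0,0]], turn=[[0,0,0],[0,0,0],[0,0,0],[0,0,0],[0,0,0],[0,0,0],[0,0,0],[0,0,0],[0,0,0]], gripper=[-0.1,-0.1,1,1,1,1,1,1,1], squeeze=25)

```text
time: 10.15
tool_pos: [0.5776, 0.0159, 0.1323]
tool_rot: [3.142, 0.0, 2.03]
contact_force: [0.6, 0.2, -0.3]
opening: 0.0137
```

Gripped: the opening is 13.7 mm. Now a straight lift.

Request:
carry_out(translation=[[0,0,-0.005],[0,0,-0.01],[0,0,-0.015],[0,0,-0.02],[0,0,-0.02],[0,0,-0.02],[0,0,-0.02],[0,0,0],[0,0,0]], turn=[[0,0,0],[0,0,0],[0,0,0],[0,0,0],[0,0,0],[0,0,0],[0,0,0],[0,0,0],[0,0,0]], gripper=[1,1,1,1,1,1,1,1,1])

```text
time: 11.05
tool_pos: [0.5774, 0.0161, 0.2423]
tool_rot: [3.141, 0.0, 2.03]
contact_force: [-0.6, -1.0, -2.9]
opening: 0.0139
```

```bash
python3 - <<'E'
from h import *
P=[read_camera(n) for n in("scene","top")]
for n,z in (("cover",.2),("reagent_bottle",.0)):
  for p in P:
    r=nets.tip_of(p,n); print(n,[(q["pixel"],q["score"],at_z(p,q["pixel"],z)) for q in r[:1]])
r=[nets.regions_of(p,"reagent_bottle") for p in P]
print([ (q[0]["pixel"],q[0]["score"]) for q in r if q])
if all(r): print(tri([(p,q[0]["pixel"]) for p,q in zip(P,r)]))
print(robot.observe())
save(P[0],"s5.png")
E
```

```text
cover [([266.7, 167.2], 0.97, array([0.57826887, 0.02033832, 0.2       ]))]
cover [([250.9, 202.2], 0.66, array([0.57935331, 0.01082741, 0.2       ]))]
reagent_bottle [([124.2, 193.3], 0.68, array([ 0.52587802, -0.43324878,  0.        ]))]
reagent_bottle [([384.0, 226.1], 0.93, array([ 0.50833947, -0.43469869,  0.        ]))]
[([120.3, 181.6], 0.92), ([389.6, 226.5], 0.93)]
(array([ 0.50736618, -0.43988874,  0.03832297]), [0.0, 0.0])
{'time': 11.45, 'qpos': array([-1.04988679e-01,  4.10561790e-01,  1.28598368e+00,  9.20389705e-05,
        1.44591210e+00, -2.13497300e+00]), 'qvel': array([ 0.00028469, -0.00352635, -0.00491928,  0.00060915,  0.00161319,
       -0.00108966]), 'joint_efforts': array([ 1.76837169e-03, -4.93810308e+01, -2.67086524e+01, -7.52208754e-02,
        5.75119432e-02,  2.24150549e-04]), 'tool_pos': array([0.57736098, 0.01601521, 0.24181076]), 'tool_rot': array([-3.14091060e+00, -5.39652121e-04,  2.02997263e+00]), 'contact_force': array([ 0.18933351, -0.01459657, -2.03439764]), 'torque': array([0.04331493, 0.09589088, 0.00514216]), 'opening': 0.01388237836110059}
```

The cover is in hand, about 2 N of weight. The bottle is at (0.507, -0.44), so I'll put the cover at about (0.42, -0.25).

Request:
carry_out(translation=[[-0.012,-0.018,0],[-0.021,-0.032,0],[-0.021,-0.032,0],[-0.021,-0.032,0],[-0.021,-0.032,0],[-0.021,-0.032,0],[-0.021,-0.032,0],[-0.019,-0.029,0],[-0.012,-0.02,0],[0,0,0]], turn=[[0,0,0],[0,0,0],[0,0,0],[0,0,0],[0,0,0],[0,0,0],[0,0,0],[0,0,0],[0,0,0],[0,0,0]], gripper=[1,1,1,1,1,1,1,1,1,1])

```text
time: 12.45
tool_pos: [0.4188, -0.2526, 0.2422]
tool_rot: [-3.141, 0.0, 2.026]
contact_force: [0.4, -0.9, -3.4]
opening: 0.0139
```

Request:
carry_out(translation=[[0,0,0.02],[0,0,0.035],[0,0,0.035],[0,0,0.035],[0,0,0.03],[0,0,0.02],[0,0,0.01],[0,0,0.006],[0,0,0]], turn=[[0,0,0],[0,0,0],[0,0,0],[0,0,0],[0,0,0],[0,0,0],[0,0,0],[0,0,0],[0,0,0]], gripper=[1,1,1,1,1,1,1,1,1])

```text
time: 13.35
tool_pos: [0.4206, -0.2501, 0.0513]
tool_rot: [3.141, -0.0, 2.03]
contact_force: [-0.1, -0.7, -2.4]
opening: 0.0138
```

Request:
carry_out(translation=[[0,0,0.003],[0,0,0.003],[0,0,0.002],[0,0,0.001],[0,0,0]], turn=[[0,0,0],[0,0,0],[0,0,0],[0,0,0],[0,0,0]], gripper=[1,1,1,1,1])

```text
time: 13.85
tool_pos: [0.4203, -0.2503, 0.0424]
tool_rot: [3.141, 0.0, 2.03]
contact_force: [-0.1, 0.8, -1.4]
opening: 0.0136
```

Request:
carry_out(translation=[[0,0,0.001],[0,0,0.001],[0,0,0]], turn=[[0,0,0],[0,0,0],[0,0,0]], gripper=[1,1,1])

```text
time: 14.15
tool_pos: [0.4204, -0.2505, 0.0422]
tool_rot: [3.141, 0.001, 2.03]
contact_force: [-4.9, 2.9, 16.5]
opening: 0.0139
```

Request:
carry_out(translation=[[0,0,-0.001],[0,0,0],[0,0,0],[0,0,0],[0,0,0],[0,0,0],[0,0,0],[0,0,-0.005],[0,0,-0.015],[0,0,-0.03]], turn=[[0,0,0],[0,0,0],[0,0,0],[0,0,0],[0,0,0],[0,0,0],[0,0,0],[0,0,0],[0,0,0],[0,0,0]], gripper=[-0.1,-0.1,-0.1,-0.1,-0.1,-0.1,-0.1,-0.1,-0.1,-0.1])

```text
time: 15.15
tool_pos: [0.4191, -0.2493, 0.0905]
tool_rot: [-3.14, -0.004, 2.03]
contact_force: [0.3, -0.4, 0.5]
opening: 0.0508
```

Request:
carry_out(translation=[[0,0,-0.045],[0,0,-0.045],[0,0,-0.045],[0,0,-0.045],[0,0,-0.02],[0,0,0]], turn=[[0,0,0],[0,0,0],[0,0,0],[0,0,0],[0,0,0],[0,0,0]], gripper=[-0.1,-0.1,-0.1,-0.1,-0.1,-0.1])

```text
time: 15.75
tool_pos: [0.4213, -0.2511, 0.2951]
tool_rot: [3.139, 0.007, 2.03]
contact_force: [0.5, 0.1, -0.1]
opening: 0.0505
```

Request:
carry_out(translation=[[0.035,0.035,0],[0.035,0.035,0],[0.035,0.035,0],[0.035,0.035,0],[0,0,0],[0,0,0]], turn=[[0,0,0],[0,0,0],[0,0,0],[0,0,0],[0,0,0],[0,0,0]], gripper=[-0.1,-0.1,-0.1,-0.1,-0.1,-0.1])

```text
time: 16.35
tool_pos: [0.4833, -0.0618, 0.2902]
tool_rot: [-3.14, -0.001, 2.033]
contact_force: [0.2, -1.0, -0.3]
opening: 0.0507
```

```bash
python3 w.py w5 presser_stop presser_post presser_pivot
```

```text
presser_stop []
presser_post [([303.2, 222.6], 0.67)]
presser_pivot [([293.0, 298.9], 0.69)]
```

Request:
carry_out(translation=[[0.028,0.028,0],[0.028,0.028,0],[0,0,0],[0,0,0]], turn=[[0,0,0],[0,0,0],[0,0,0],[0,0,0]], gripper=[-0.1,-0.1,-0.1,-0.1])

```text
time: 16.95
tool_pos: [0.509, 0.0115, 0.2911]
tool_rot: [-3.141, 0.0, 2.03]
contact_force: [-0.4, -0.4, 1.0]
opening: 0.0505
```

```bash
python3 w.py w6 presser_stop presser_post presser_pivot; python3 t.py w5,w6 presser_stop presser_post presser_pivot; python3 -c "
from h import *
p=read_camera('scene');q=read_camera('top')
for r in (p,q):
  a=nets.tip_of(r,'cover');print([(x['pixel'],x['score'],at_z(r,x['pixel'],0)) for x in a[:1]])
s=robot.observe();print(s['time'],s['tool_pos'],s['tool_rot'])
w=cv2.imread('pics/w6.png'); cv2.imwrite('pics/m6.png',np.hstack([w,cv2.resize(p['img'][110:238,150:342,::-1],(576,384))])[:,::1][:, :1088] if 0 else np.vstack([w[:300],cv2.resize(p['img'][120:230,150:338,::-1],(512,300))]))"
```

```text
presser_stop [([309.8, 222.1], 0.98), ([495.1, 227.3], 0.52)]
presser_post [([259.7, 172.5], 0.98)]
presser_pivot []
presser_post [0.5108 0.0125 0.1393] [2.4, 2.4]
[([187.3, 168.9], 0.71, array([ 0.42732102, -0.23777371,  0.        ]))]
[([333.2, 252.1], 0.65, array([ 0.4225802 , -0.26210675,  0.        ]))]
17.35 [0.50896531 0.01162675 0.29140995] [3.14147447e+00 6.80379289e-05 2.02888983e+00]
```

View pics/m6.png

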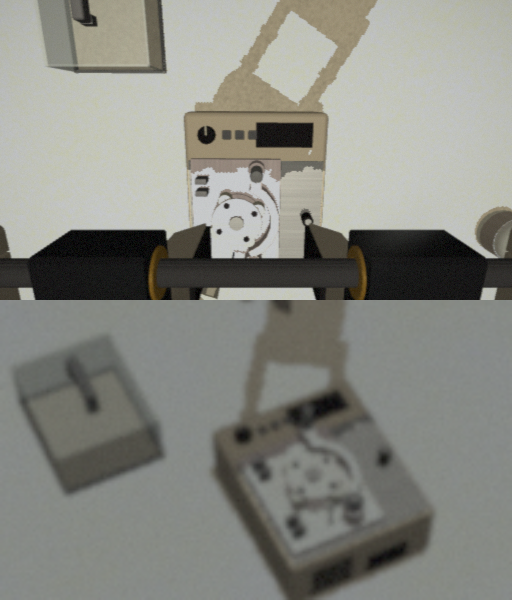

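The cover stands upright, clear of the pump: upper left in the wrist view, at (90,415) in the scene crop. The post is at (258,172), measured at (0.511, 0.0125, 0.139), which matches the expected position. I'll descend so the real tip is about 126 mm up, a reported z of about 0.088, and check part-way.

Request:
carry_out(translation=[[0,0.002,0.03],[0,0,0.04],[0,0,0.04],[0,0,0.035],[0,0,0.025],[0,0,0.013],[0,0,0]], turn=[[0,0,0.06],[0,0,0],[0,0,0],[0,0,0],[0,0,0],[0,0,0],[0,0,0]], gripper=[-0.1,-0.1,-0.1,-0.1,-0.1,-0.1,-0.1])

```text
time: 18.05
tool_pos: [0.5095, 0.0131, 0.1065]
tool_rot: [-3.138, -0.002, 1.97]
contact_force: [0.3, 0.5, -0.3]
opening: 0.0504
```

Request:
carry_out(translation=[[0,0,0.008],[0,0,0.006],[0,0,0.004],[0,0,0]], turn=[[0,0,0],[0,0,0],[0,0,0],[0,0,0]], gripper=[-0.1,-0.1,-0.1,-0.1])

```text
time: 18.45
tool_pos: [0.5107, 0.0132, 0.0901]
tool_rot: [-3.141, -0.0, 1.97]
contact_force: [-0.2, -0.5, -0.1]
opening: 0.0504
```

Request:
carry_out(translation=[[0,0,0],[0,0,0],[0,0,0],[0,0,0],[0,0,0],[0,0,0],[0,0,0]], turn=[[0,0,0],[0,0,0],[0,0,0],[0,0,0],[0,0,0],[0,0,0],[0,0,0]], gripper=[1,1,1,1,1,1,1], squeeze=30)

```text
time: 19.15
tool_pos: [0.5111, 0.0126, 0.0905]
tool_rot: [3.141, 0.001, 1.97]
contact_force: [0.2, -3.9, 0.7]
opening: 0.0135
```

Gripped on the post: opening 13.5 mm. Now the swing.

Request:
carry_out(translation=[[0.003,0,0],[0.006,0,0],[0.006,0,0],[0.006,0,0],[0.006,0,0],[0.006,0,0],[0.006,0,0],[0,0,0]], turn=[[0,0,0.025],[0,0,0.05],[0,0,0.05],[0,0,0.05],[0,0,0.05],[0,0,0.05],[0,0,0.05],[0,0,0]], gripper=[1,1,1,1,1,1,1,1])

```text
time: 19.95
tool_pos: [0.5017, 0.0504, 0.0905]
tool_rot: [3.14, 0.001, 1.644]
contact_force: [2.3, -6.6, -0.9]
opening: 0.013
```

Request:
carry_out(translation=[[0.006,0,0],[0.006,0,0],[0.005,0,0],[0.002,0,0],[0,0,0]], turn=[[0,0,0.05],[0,0,0.05],[0,0,0.042],[0,0,0.017],[0,0,0]], gripper=[1,1,1,1,1])

```text
time: 20.45
tool_pos: [0.5016, 0.0687, 0.0904]
tool_rot: [3.139, 0.002, 1.486]
contact_force: [3.2, -7.5, -0.9]
opening: 0.0134
```

```bash
python3 w.py w7 presser_post presser_stop; python3 - <<'E'
from h import *
o=[robot.observe()]
print(o[0]["tool_pos"],o[0]["tool_rot"],o[0]["contact_force"],o[0]["opening"])
# pivot from pump pose; swing angle of grasp
yaw=np.radians(26.1);R=np.array([[np.cos(yaw),-np.sin(yaw)],[np.sin(yaw),np.cos(yaw)]])
post0=np.array([.5108,.0125]); piv=post0+R@np.array([.120,-.004])
a=lambda v:np.arctan2(v[1],v[0])
v=o[0]["tool_pos"][:2]-piv; print("pivot",piv,"angle",(a(post0-piv)-a(v)),"r",np.linalg.norm(v))
E
```

```text
presser_post [([257.4, 252.4], 0.92)]
presser_stop []
[0.501547   0.06846697 0.0904375 ] [3.13954765e+00 1.57445054e-03 1.48659065e+00] [ 3.15201926 -7.79504906 -1.59225721] 0.01330619894634729
pivot [0.62032307 0.06170059] angle -5.804069343386056 r 0.11896864542690445
```

The arm is at about 0.479 rad with 8.4 N on it, close to the stop. I'll push on in small steps until the force jumps.

Request:
carry_out(translation=[[0.002,0,0],[0.001,0,0],[0,0,0]], turn=[[0,0,0.017],[0,0,0.008],[0,0,0]], gripper=[1,1,1])

```text
time: 20.9
tool_pos: [0.5016, 0.0697, 0.0904]
tool_rot: [3.14, 0.005, 1.462]
contact_force: [1.9, -14.7, -1.4]
opening: 0.0135
```

The force rose to 14.8 N while the tool moved only 1 mm of the 3 commanded, so the arm is on its stop. I'll hold, then take a final check.

Request:
carry_out(translation=[[0,0,0],[0,0,0],[0,0,0],[0,0,0],[0,0,0],[0,0,0]], turn=[[0,0,0],[0,0,0],[0,0,0],[0,0,0],[0,0,0],[0,0,0]], gripper=[1,1,1,1,1,1])

```text
time: 21.5
tool_pos: [0.5017, 0.0696, 0.0905]
tool_rot: [3.14, 0.004, 1.462]
contact_force: [3.4, -14.4, -0.3]
opening: 0.0132
```

```bash
python3 - <<'E'
from h import *
p=read_camera("wrist");s=read_camera("scene")
cv2.imwrite("pics/fin.png",np.vstack([p["img"],cv2.resize(s["img"][120:230,100:300],(512,282))])[:600,:,::-1])
o=robot.observe();print(o["contact_force"],o["opening"],o["tool_pos"],abs(o["qvel"]).max())
E
```

```text
[  1.30356929 -14.39487822   0.54850539] 0.01335677066854244 [0.5016216  0.06967493 0.09044304] 0.0020718860891960496
```

View pics/fin.png

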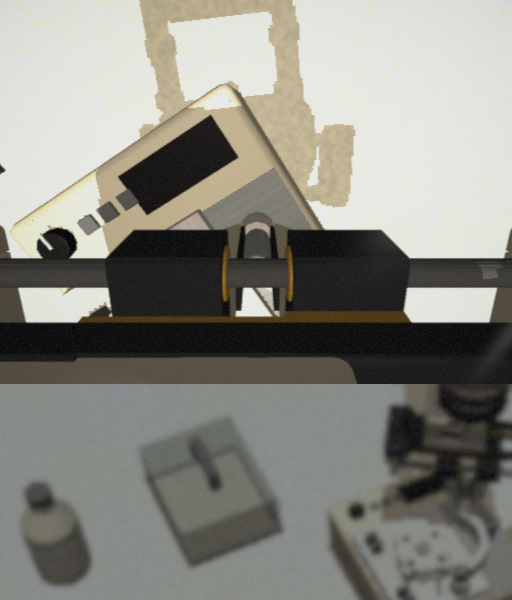

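The post sits between the pads at (257,235). The cover stands upright at (210,490), clear of the pump and the bottle. Handing in.

```bash
python3 -c "
from cell import robot
print(robot.hand_in())"
```

```text
the job is handed in; nothing more can be done
None
```

The cover is off the pump and standing right side up on the bare worktop at about (0.42, -0.25). The gripper is holding the pressure arm against its stop by the post. I handed the job in at about 21.6 s; hand-in reports no verdict.

**Last checks**
- **Post:** it is between the fingers, opening 13.4 mm, with about 14.5 N against the fingers and the robot still.
- **Stop:** the force rose from about 8.4 N to 14.8 N while the tool moved only 1 mm of 3 mm commanded. The last angle I worked out, just before that push, was 0.479 rad. The arm was held in the grip for the whole swing.
- **Cover:** the final picture shows it upright, clear of the pump and the bottle.
- **Bystanders:** I felt no contact with anything else. The bottle stands upright in the final picture. The rack and jar did not get a measured check at the end.

**What went wrong or disagreed**
- **Finger length:** the real fingertips sit about 38 mm above the reported tool point. My first grasp therefore closed on air above the handle, without touching the cover. I measured the difference in the wrist and scene pictures, allowed for it on both grasps, and both then held.
- **Setting down:** I pressed the cover onto the worktop with about 16 N for a moment before letting go.

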